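Feed a bush down the chute to the escapement stop

TASK

Pick up the brass bush and stand it in the upper end of the sloped green feed chute, then slide it down the chute until it meets the yellow spring-loaded escapement stop. Press it against the stop with a steady push of about 10 newtons for a second (18 newtons would damage it), then let go and leave it standing flat against the stop. Leave the black cap, the clutch drum and the feeler gauge where they are.

Things in the scene. Friction and masses are not known exactly. Their poses are not given: they have to be found in the camera images.
- bush_center (a point): centre (half-way up) of the brass bush: an upright solid cylinder 50 mm in diameter and 36 mm high with a dark bore drawn in its top, about 0.2 to 0.4 kg. It stands on the bench at first. The point's z axis is the bush's axis (up).
- chute: fixed feed chute: aluminium trough with green rails, 320 mm long, on a dark base 90 x 300 x 6 mm. Origin: centre of the base's underside, on the bench; +y is horizontally downhill, z up. Slope 12 degrees. Floor 54 mm wide between rails 6 mm thick and 22 mm above the floor; floor 100 mm above the bench at the open upper end, 33 mm at the lower end. Friction holds the bush on the slope.
- chute_load (a point): point on the trough floor, on its centre line, 50 mm from the open upper end: stand the bush here. The point's y axis points downhill along the floor, z is square to the floor, x runs across. The stop's face is somewhere from 155 to 205 mm downhill of here along the floor; its setting changes from job to job and is not measured: see it or find it by feel.
- chute_low (a point): point on the trough floor, on its centre line, 200 mm downhill of chute_load; same axes. The stop is clamped over the rails near here: yellow pad 40 mm wide, 5 to 31 mm above the floor, on a dark bridge 38 mm high with a black knob up to 48 mm. The pad is sprung: 4 N per mm from first touch, plus 0.2 N per mm/s; solid after 10 mm. Floor friction adds 1 to 3 N to a push.
- cap: black moulded cap lying on the bench, 72 mm diameter, 17 mm high, origin at the centre of its underside; to be left alone.
- drum: grey metal clutch drum lying on the bench, 73 mm diameter, 34 mm high, origin at the centre of its underside; to be left alone.
- gauge: feeler gauge lying on the bench, 20 x 100 x 10 mm, origin at the centre of its underside, long side along its y axis; to be left alone.
Not all that is in view belongs to the job. Of the things like the part that bears bush_center, leave any that is pink or turquoise; of the rest the smaller one is meant.

How it is judged:
On the way, in this order (a step that is already met when the one before it is completed fails the run):
1. the bush stands flat on the chute floor near the upper end, its centre no more than 60 mm downhill of chute_load (y of bush_center in the frame of chute_load between -0.045 and 0.06 m and z of bush_center in the frame of chute_load between 0.014 and 0.022 m and angle between the z axis of bush_center and the z axis of chute_load, either way round below 0.1 rad and x of bush_center in the frame of chute_load between -0.008 and 0.008 m), for 0.2 s.
2. the bush presses on the stop with more than 4 N for half a second (contact force between bush and stop_pad_c0 above 4 N), for 0.5 s.
At the end, for the whole second after the job is handed in: The bush stands flat on the chute floor (within 0.06 rad), at rest and released, its side touching the stop's face or within 2 mm of it (distance between bush_center and stop_pad_c0 below 0.0315 m and z of bush_center in the frame of chute_load below 0.021 m and angle between the z axis of bush_center and the z axis of chute_load, either way round below 0.06 rad and linear speed of bush below 0.01 m/s and x of bush_center in the frame of chute_load between -0.008 and 0.008 m).
It fails at once if the bush is pressed on the stop with more than 18 N (contact force between bush and stop_pad_c0 above 18 N).
It fails at once if the black cap is moved by more than 20 mm (distance of cap from where it was at the start of the episode above 0.02 m).
It fails at once if the clutch drum is moved by more than 20 mm (distance of drum from where it was at the start of the episode above 0.02 m).
It fails at once if the feeler gauge is moved by more than 20 mm (distance of gauge from where it was at the start of the episode above 0.02 m).
It also fails if it takes over 70 s, if anything falls off the work surface, if the arm or the gripper's body presses on something with over 40 N, if the wrist force passes 120 N, or if a joint passes its speed limit or range.

ROBOT

A 6-joint arm with a two-finger parallel gripper is mounted at the origin on a cart in front of the work surface, level with it; the furniture and walls round the work are solid. World frame = base frame: x ahead of the robot, y to its left, z up, the work surface at z = 0. Lengths are in m, angles in rad, forces in N, time in s.
With the tool pointing down it reaches from about 0.35 to 0.775 m from the base axis. Payload 7.3 kg.
Tool frame: the origin (TCP) lies at the very end of the fingers, on their centre line; the grasp point (between the pads) lies 19 mm behind it; z points along the fingers, y is the line along which they close (so a half turn about z gives the same grasp; the last joint's range is limited). The gripper opens to 92 mm and grips with 3 to 60 N. Pads are 19 mm wide; open, the fingers measure 130 mm over their backs; the gripper's body (75 mm by 190 mm) begins 47 mm behind the grasp point.
Start: joints at [-1.379, 0.342, 1.524, -0, 1.275, -0.146], TCP at [0.174, -0.495, 0.227] pointing down, gripper open.
Joint ranges: [-2.53, 2.53], [-0.77, 2.02], [0.04, 2.7], [-1, 4.14], [0.28, 2.66], [-3.11, 3.11]. Speed limits (rad/s): [2.57, 2.57, 3.14, 3.14, 3.14, 3.14].

INTERFACE

Orientations are given as [roll, pitch, yaw] about the fixed x, y, z axes, in that order (R = Rz(yaw) Ry(pitch) Rx(roll)).
In Python, from cell import robot, read_camera, get_calibration gives the robot as it stands. The module is installed in compiled form; this text tells all that it offers.
- The arm moves only by the tool send_rows, never from a script. Its argument "plan" is a list of rows, each a list of 2 entries, a list of its own where there are three numbers: the shift along the tool's x, y, z as a fraction of full scale, then the turn, a rotation vector about the tool's x, y, z as a fraction of full scale. A call has exactly 10 rows; each row shifts and turns the commanded pose from where the row before left it, along the tool's axes as they then stand; what a row does not reach is not made up. Full scale, the value 1, is 0.025 m for a shift and 90 degrees for a turn. A row lasts 1/8 s, in which the tool goes at most 62.5 mm and 10.7 degrees, less where a joint would pass 70% of its speed; a pose out of reach is approached as far as the arm can. A call with a number of a shift or a turn outside -1 to 1 is refused whole. A call with a gripper value outside its range is refused whole. "gripper" is the opening, from -1 (shut) to 1 (fully open), so that 0 is half open, set as the call begins (left out, the last holds). The fingers move at their own pace and stop on an object; "force" is the grip in N (left out, the last holds). Time passes only in rows, so rows that do not move let the fingers close, or fill a call up. It gives the time, the measured TCP pose, the force, the opening and the grip force at its end, in the units of the state.
- robot.observe(): the state, without advancing time (a new reading comes with each control period).
- read_camera(name): name is "scene" or "top"; returns (picture, depth): 384x512x3 uint8, blue, green, red; 384x512 float32, m along the optical axis (not along the pixel's ray), 0 where there is no reading.
- get_calibration(name): a dict with "intrinsics" (3x3 intrinsics, pixels), "dist_coeffs" ([k1, k2, p1, p2, k3] as OpenCV has them; the pictures are not rectified), "rvec" (rotation vector, rad) and "tvec" (3), from world to camera coordinates, as OpenCV has them. Camera axes: x right, y down, z forward; pixel columns grow to the right and rows downward; lengths in m; the calibration is good to about 2 mm. A picture is of the moment at which its call begins. get_calibration takes no time and is no camera call.
- robot.hand_in(): hands the job in; it is judged then, once.
The state is a dict: "time": time; "qpos": joint angles; "qvel": joint speeds; "joint_efforts": joint torques, N m; "tool_pos": TCP position; "tool_rot": TCP orientation; "contact_force": force on the tool from outside, world axes, zero at the start; "torque": the same for the moment, N m; "opening": finger opening in m; "grip_force": force on a finger pad.
Only numpy, scipy, OpenCV 4.12 (cv2) and the standard library are available. Lean on these libraries where they do the work, as an engineer would, in place of code of your own. Each camera call takes 0.05 s, during which the arm holds its last target. There are 200 camera calls.

## Working session

There is one attempt and no reset: what is moved stays moved. The work goes in short steps, Python scripts to look and compute and a tool call to move; the robot and the scene stay as the last step left them, time stands still between calls to the robot, and variables do not carry over. Pictures are saved under pics/ and viewed, at most 10 in all, crops included, and the job is handed in when it is done.

Besides the shell and the picture viewer there is one more tool, called after "Request:" as name(argument=value, ...) on one line, values as JSON. send_rows: Moves the arm, as the interface text tells. Shift numbers are shares of 0.025 m and turn numbers shares of 90 degrees, none past 1 either way. Its arguments: {"type":"object","properties":{"plan":{"type":"array"},"gripper":{"type":"number"},"force":{"type":"number"}},"required":["plan"]}

```bash
mkdir -p pics; cat > h.py <<'E'
import numpy as np, cv2
from cell import robot, read_camera, get_calibration
def cal(n):
    c=get_calibration(n); K=np.array(c["intrinsics"],float); d=np.array(c["dist_coeffs"],float)
    R=cv2.Rodrigues(np.array(c["rvec"],float))[0]; t=np.array(c["tvec"],float).ravel(); return K,d,R,t
def ray(n,uv):
    K,d,R,t=cal(n); p=cv2.undistortPoints(np.array(uv,np.float64).reshape(-1,1,2),K,d).reshape(-1,2)
    return -R.T@t,np.c_[p,np.ones(len(p))]@R
def onplane(n,uv,z):
    o,r=ray(n,uv); return o+r*((z-o[2])/r[:,2])[:,None]
def cloud(n,dep):
    h,w=dep.shape; u,v=np.meshgrid(np.arange(w),np.arange(h))
    o,r=ray(n,np.c_[u.ravel(),v.ravel()]); return (o+r*dep.reshape(-1,1)).reshape(h,w,3)
def proj(n,P):
    K,d,R,t=cal(n); return cv2.projectPoints(np.array(P,float).reshape(-1,3),cv2.Rodrigues(R)[0],t,K,d)[0].reshape(-1,2)
E
python3 - <<'E'
from h import *
for n in("scene","top"):
    im,d=read_camera(n); cv2.imwrite(f"pics/{n}0.png",cv2.resize(im,(768,576))); np.savez(f"{n}0.npz",im=im,d=d)
    K,_,R,t=cal(n); print(n,(-R.T@t).round(3),R[2].round(3),K[0,0])
print(robot.observe())
E
```

```text
scene [0.168 0.705 0.696] [ 0.389 -0.682 -0.619] 358.0496651855721
top [0.381 0.002 1.11 ] [ 0.181 -0.007 -0.983] 429.1872437459306
{'time': 0.1, 'qpos': array([-1.37899601e+00,  3.42658620e-01,  1.52487739e+00,  6.53857389e-06,
        1.27541662e+00, -1.45986882e-01]), 'qvel': array([-0.00013236, -0.00290237, -0.00306233,  0.00147628,  0.00070615,
        0.00026718]), 'joint_efforts': array([ 1.17276752e-03, -4.32005560e+01, -2.44693726e+01,  7.18858279e-02,
        5.26564009e-02, -5.08525966e-05]), 'tool_pos': array([ 0.17394748, -0.49497707,  0.22612697]), 'tool_rot': array([-3.14024805e+00, -2.04020858e-04,  3.37785151e-01]), 'contact_force': array([ 0.32407529, -1.42573628,  0.74782632]), 'torque': array([-0.00995561,  0.02932488, -0.0054895 ]), 'grip_force': 0.0, 'opening': 0.09134176187715959}
```

View pics/scene0.png

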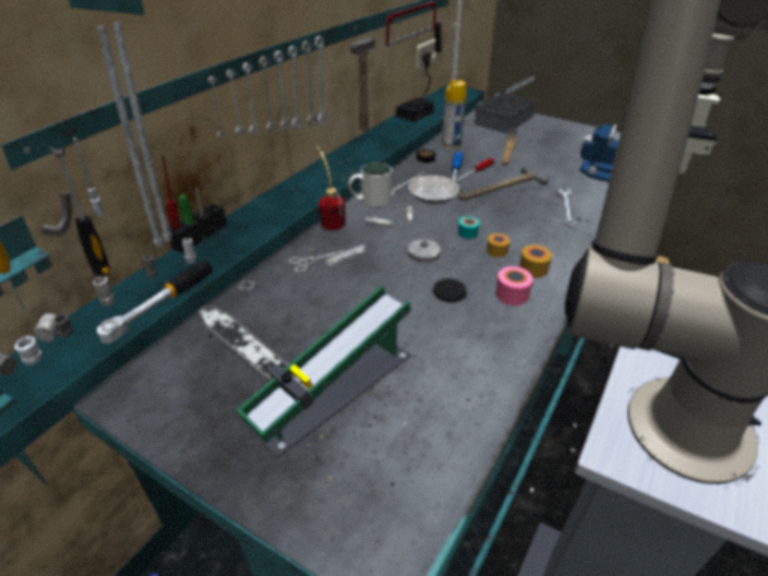

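View pics/top0.png

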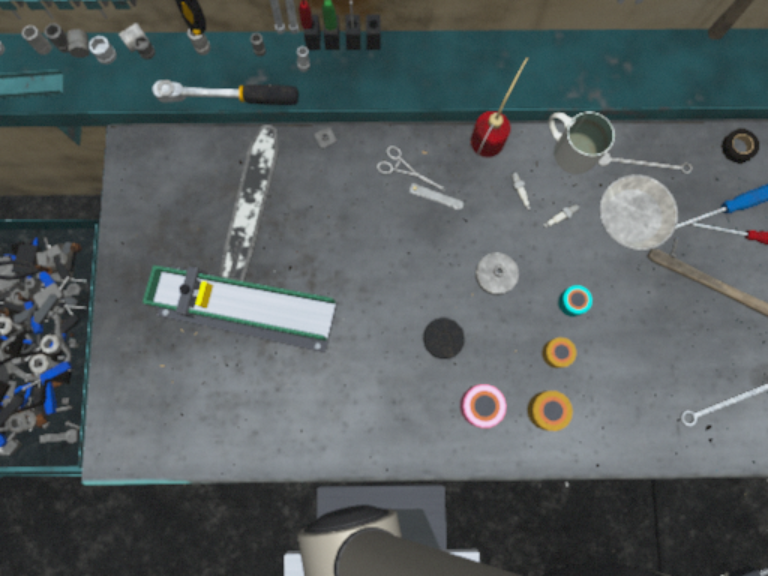

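The scene view shows the small orange-brass bush at about (498,244) and the chute running from (395,300) down to (265,420). In the top view the bush is at (561,352), with the larger brass one at (552,410). The chute's upper end is at (333,320) and the yellow pad at (203,294).

```bash
python3 - <<'E'
from h import *
def masks(im):
    h=cv2.cvtColor(im,cv2.COLOR_BGR2HSV); H,S,V=[h[...,i].astype(int) for i in range(3)]
    return dict(brass=(H>=10)&(H<=22)&(S>130)&(V>110),yel=(H>22)&(H<34)&(S>150)&(V>120),green=(H>50)&(H<85)&(S>90)&(V>30))
D={}
for n in("scene","top"):
    z=np.load(f"{n}0.npz"); im,d=z["im"],z["d"]; m=masks(im); C=cloud(n,d); D[n]=(im,d,m,C)
    for k in("brass","yel"):
        N,L,st,ce=cv2.connectedComponentsWithStats(m[k].astype(np.uint8))
        for i in range(1,N):
            if st[i,4]<40: continue
            P=C[(L==i)&(d>0)]; print(n,k,st[i],ce[i].round(1),"med",np.median(P,0).round(3),"min",np.percentile(P,3,axis=0).round(3),"max",np.percentile(P,97,axis=0).round(3))
            if k=="brass" and n=="top":
                c=max(cv2.findContours((L==i).astype(np.uint8),0,1)[0],key=len)
                for zz in(.036,): 
                    q=onplane(n,c.reshape(-1,2),zz); (a,r)=cv2.minEnclosingCircle(q[:,:2].astype(np.float32)); print("  circle",np.round(a,4),round(r,4))
# chute floor: bright low-sat points with height .03-.105 in top view, near green
im,d,m,C=D["top"]
G=C[m["green"]&(d>0)&(C[...,1]<.6)&(C[...,2]>.02)&(C[...,2]<.14)&(C[...,0]<.65)&(C[...,1]>.03)]
print("green n",len(G),G.min(0),G.max(0))
hsv=cv2.cvtColor(im,cv2.COLOR_BGR2HSV)
v=np.zeros(d.shape,bool); v[170:240,95:225]=1
F=C[v&(hsv[...,1]<50)&(hsv[...,2]>140)&(d>0)]
A=np.c_[F[:,:2],np.ones(len(F))]; s=np.linalg.lstsq(A,F[:,2],rcond=None)[0]
r=F[:,2]-A@s; F=F[abs(r)<.004];A=np.c_[F[:,:2],np.ones(len(F))]; s=np.linalg.lstsq(A,F[:,2],rcond=None)[0]
g=-s[:2]; print("floor n",len(F),"plane",s,"slope",np.degrees(np.arctan(np.hypot(*g))),"downhill az",np.degrees(np.arctan2(g[1],g[0])))
h=(G[:,2]-(np.c_[G[:,:2],np.ones(len(G))]@s))*np.cos(np.radians(12)); print("green height pct",np.percentile(h,[5,25,50,75,95]).round(4))
T=G[abs(h-.022)<.004]; rc=cv2.minAreaRect(T[:,:2].astype(np.float32)); print(len(T),rc); print(cv2.boxPoints(rc))
rf=cv2.minAreaRect(F[:,:2].astype(np.float32)); print("floor rect",rf)
E
```

```text
scene brass [326 156  14   9  73] [332.1 160.4] med [ 0.465 -0.291  0.035] min [ 0.447 -0.32   0.03 ] max [ 0.489 -0.277  0.038]
scene brass [348 164  19  12 138] [357.3 169.7] med [ 0.37  -0.267  0.045] min [ 0.345 -0.304  0.041] max [ 0.399 -0.248  0.047]
scene yel [299  54  11  13  86] [304.1  59.5] med [ 0.811 -0.776  0.187] min [ 0.795 -0.811  0.16 ] max [ 0.835 -0.765  0.202]
scene yel [193 243  13  12  66] [199.  248.7] med [0.569 0.291 0.085] min [0.547 0.271 0.07 ] max [0.589 0.297 0.088]
top brass [364 225  20  20 217] [373.1 234.6] med [ 0.469 -0.299  0.036] min [ 0.449 -0.323  0.024] max [ 0.491 -0.28   0.039]
  circle [ 0.47  -0.301] 0.0249
top brass [314 261  18  19  93] [322.1 270.2] med [ 0.384 -0.165  0.051] min [ 0.362 -0.188  0.048] max [ 0.406 -0.147  0.054]
  circle [ 0.3837 -0.1704] 0.0228
top brass [355 261  26  26 401] [367.2 273.5] med [ 0.373 -0.275  0.047] min [ 0.347 -0.306  0.034] max [ 0.402 -0.25   0.051]
  circle [ 0.3743 -0.2802] 0.0327
top yel [130 188  11  17 122] [135.3 196.1] med [0.566 0.285 0.083] min [0.549 0.278 0.055] max [0.585 0.303 0.089]
green n 674 [0.48879369 0.07295074 0.03574801] [0.62042717 0.39055592 0.12271657]
floor n 1043 plane [-0.16650508 -0.17981609  0.20052765] slope 13.769914866361459 downhill az 47.201106462320546
green height pct [0.0028 0.0151 0.0195 0.0246 0.0273]
327 ((0.5549517869949341, 0.23341098427772522), (0.31273385882377625, 0.06778581440448761), 76.91239929199219)
[[0.48653147 0.0887804 ]
 [0.5525565  0.07343096]
 [0.6233721  0.37804157]
 [0.55734706 0.393391  ]]
floor rect ((0.5510987639427185, 0.22746600210666656), (0.30930668115615845, 0.04806283116340637), 76.71356201171875)
```

Request:
send_rows(plan=[[[0,0,0],[0,0,0.09]],[[0,0,0],[0,0,0.09]],[[0,0,0],[0,0,0.09]],[[0,0,0],[0,0,0.09]],[[0.98,-1,0],[0,0,0]],[[0.98,-1,0],[0,0,0]],[[0.98,-1,0],[0,0,0]],[[0.98,-1,0],[0,0,0]],[[0.98,-1,0],[0,0,0]],[[0.98,-1,0],[0,0,0]]], gripper=1, force=25)

```text
time: 1.35
tool_pos: [0.3518, -0.3815, 0.2264]
tool_rot: [-3.141, 0.001, -0.228]
contact_force: [-0.2, -0.1, 0.5]
opening: 0.0919
grip_force: 0.0
```

Request:
send_rows(plan=[[[0.98,-1,0],[0,0,0]],[[0.98,-1,0],[0,0,0]],[[0.98,-1,0],[0,0,0]],[[0.98,-1,0],[0,0,0]],[[0,-0.24,0.8],[0,0,0]],[[0,0,0.9],[0,0,0]],[[0,0,0.9],[0,0,0]],[[0,0,0.9],[0,0,0]],[[0,0,0.7],[0,0,0]],[[0,0,0],[0,0,0]]])

```text
time: 2.6
tool_pos: [0.4696, -0.3005, 0.1202]
tool_rot: [-3.14, 0.003, -0.228]
contact_force: [0.2, 0.4, 0.2]
opening: 0.0921
grip_force: 0.0
```

```bash
cat >> h.py <<'E'
from scipy.spatial.transform import Rotation as Ro
u=np.array([.2264,.974,0]); Z=np.array([0,0,1.]); s12,c12=np.sin(np.radians(12)),np.cos(np.radians(12))
d=c12*u-s12*Z; n=s12*u+c12*Z; load=np.array([.5296,.1242,.0896]); xc=np.cross(d,n)
Rplace=np.c_[np.cross(-d,-n),-d,-n]      # tool y = uphill, z into floor
Rpush=np.c_[d,np.cross(-n,d),-n]         # tool x = downhill
Rpick=Ro.from_euler("xyz",[np.pi,0,-.228]).as_matrix()
def go(p,R):
    o=robot.observe(); Rc=Ro.from_euler("xyz",o["tool_rot"]).as_matrix()
    print("turn(fs,cur frame)",((Ro.from_matrix(Rc.T@R)).as_rotvec()/(np.pi/2)).round(3),"shift(fs,target frame)",(R.T@(np.array(p)-o["tool_pos"])/.025).round(2))
    print("t",round(o["time"],2),o["tool_pos"].round(4),o["tool_rot"].round(3),"F",o["contact_force"].round(1),"open",round(o["opening"],4),"grip",round(o["grip_force"],1))
E
python3 - <<'E'
from h import *
go([.470,-.301,.008],Rpick)
im,_=read_camera("top"); cv2.imwrite("pics/top1.png",cv2.resize(im[150:310,260:460],(800,640))[:600])
E
```

```text
turn(fs,cur frame) [-0.001  0.002  0.   ] shift(fs,target frame) [0.02 0.02 4.49]
t 2.6 [ 0.4696 -0.3005  0.1202] [-3.14e+00  3.00e-03 -2.28e-01] F [0.2 0.4 0.2] open 0.0921 grip 0.0
```

View pics/top1.png

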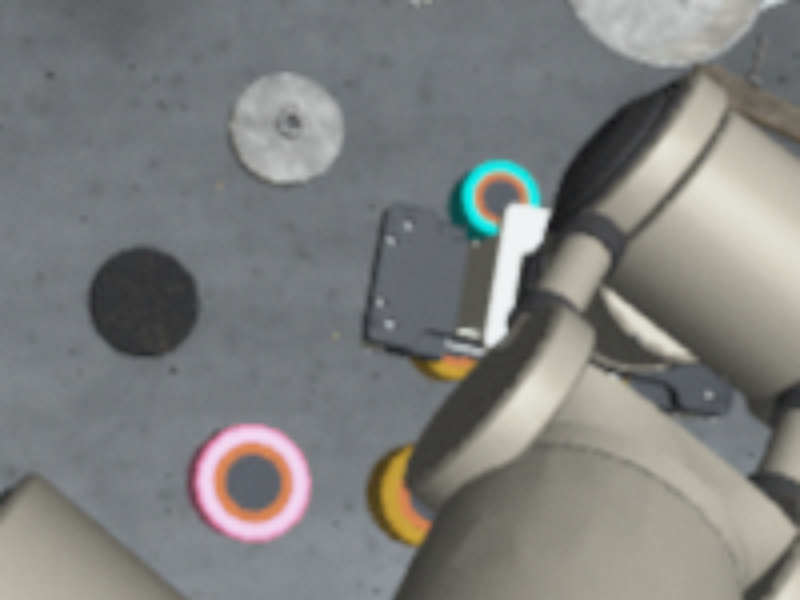

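The gripper body (about (440,280) in the crop) is over the bush, whose rim shows at (445,365). The neighbouring parts are clear of the fingers, so I'm descending and gripping.

Request:
send_rows(plan=[[[0,0,0.8],[0,0,0]],[[0,0,0.8],[0,0,0]],[[0,0,0.8],[0,0,0]],[[0,0,0.8],[0,0,0]],[[0,0,0.7],[0,0,0]],[[0,0,0.5],[0,0,0]],[[0,0,0],[0,0,0]],[[0,0,0],[0,0,0]],[[0,0,0],[0,0,0]],[[0,0,0],[0,0,0]]])

```text
time: 3.9
tool_pos: [0.4707, -0.3015, 0.0122]
tool_rot: [3.141, -0.001, -0.228]
contact_force: [-0.2, 0.2, 1.1]
opening: 0.0919
grip_force: 0.0
```

Request:
send_rows(plan=[[[0,0,0],[0,0,0]],[[0,0,0],[0,0,0]],[[0,0,0],[0,0,0]],[[0,0,0],[0,0,0]],[[0,0,0],[0,0,0]],[[0,0,0],[0,0,0]],[[0,0,0],[0,0,0]],[[0,0,0],[0,0,0]],[[0,0,0],[0,0,0]],[[0,0,0],[0,0,0]]], gripper=-1, force=25)

```text
time: 5.15
tool_pos: [0.4705, -0.3013, 0.0117]
tool_rot: [3.141, -0.0, -0.228]
contact_force: [1.0, -0.6, -0.6]
opening: 0.0497
grip_force: 25.0
```

Request:
send_rows(plan=[[[0,0,-0.5],[0,0,0]],[[0,0,-0.9],[0,0,0]],[[0,0,-1],[0,0,0]],[[0,0,-1],[0,0,0]],[[0,0,-1],[0,0,0]],[[0,0,-1],[0,0,0]],[[0,0,-1],[0,0,0]],[[0,0,-0.8],[0,0,0]],[[0,0,-0.4],[0,0,0]],[[0,0,0],[0,0,0]]])

```text
time: 6.4
tool_pos: [0.4705, -0.3012, 0.2022]
tool_rot: [3.141, -0.001, -0.228]
contact_force: [0.2, 0.7, -3.4]
opening: 0.0499
grip_force: 25.0
```

```bash
python3 - <<'E'
from h import *
p=load+n*.085; print(p)
go(p,Rpick); go(p,Rplace)
E
```

```text
[0.53360105 0.14141301 0.17274255]
turn(fs,cur frame) [ 0.    -0.001  0.   ] shift(fs,target frame) [ -1.54 -17.82   1.18]
t 6.4 [ 0.4705 -0.3012  0.2022] [ 3.141e+00 -1.000e-03 -2.280e-01] F [ 0.2  0.7 -3.4] open 0.0499 grip 25.0
turn(fs,cur frame) [-0.133 -0.001  0.   ] shift(fs,target frame) [ -1.55 -17.67  -2.55]
t 6.4 [ 0.4705 -0.3012  0.2022] [ 3.141e+00 -1.000e-03 -2.280e-01] F [ 0.2  0.7 -3.4] open 0.0499 grip 25.0
```

Request:
send_rows(plan=[[[-0.04,-0.5,0],[0,0,0]],[[-0.09,-1,0],[0,0,0]],[[-0.09,-1,0],[0,0,0]],[[-0.09,-1,0],[0,0,0]],[[-0.09,-1,0],[0,0,0]],[[-0.09,-1,0],[0,0,0]],[[-0.09,-1,0],[0,0,0]],[[-0.09,-1,0],[0,0,0]],[[-0.09,-1,0],[0,0,0]],[[-0.09,-1,0],[0,0,0]]])

```text
time: 7.65
tool_pos: [0.5027, -0.0633, 0.2007]
tool_rot: [-3.141, 0.002, -0.227]
contact_force: [0.6, 1.0, -3.8]
opening: 0.0495
grip_force: 25.0
```

Request:
send_rows(plan=[[[-0.09,-1,0],[0,0,0]],[[-0.09,-1,0],[0,0,0]],[[-0.09,-1,0],[0,0,0]],[[-0.09,-1,0],[0,0,0]],[[-0.09,-1,0],[0,0,0]],[[-0.09,-1,0],[0,0,0]],[[-0.09,-1,0],[0,0,0]],[[-0.05,-1.0,0],[-0.04,0,0]],[[0,-0.3,0.2],[-0.05,0,0]],[[0,0,0],[-0.043,0,0]]])

```text
time: 8.9
tool_pos: [0.5324, 0.142, 0.1948]
tool_rot: [2.93, 0.002, -0.226]
contact_force: [-0.5, -0.5, -3.1]
opening: 0.0495
grip_force: 25.0
```

```bash
python3 - <<'E'
from h import *
go(load+n*.045,Rplace)
for k in("top","scene"):
    im,dd=read_camera(k); np.savez(f"{k}2.npz",im=im,d=dd)
    c=proj(k,[load+n*.05])[0].astype(int); x,y=np.clip(c-[64,48],0,[384,288])
    cv2.imwrite(f"pics/{k}2.png",cv2.resize(im[y:y+96,x:x+128],(800,600),interpolation=2)); print(k,x,y)
E
```

```text
turn(fs,cur frame) [0.002 0.001 0.002] shift(fs,target frame) [ 0.05 -0.17  2.46]
t 8.9 [0.5324 0.142  0.1948] [ 2.93e+00  2.00e-03 -2.26e-01] F [-0.5 -0.5 -3.1] open 0.0495 grip 25.0
top 130 157
scene 184 150
```

View pics/scene2.png

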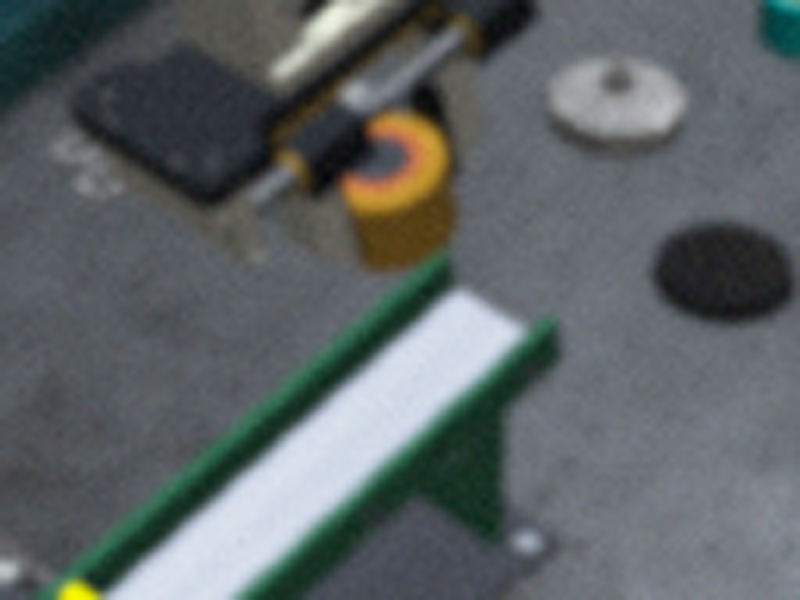

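View pics/top2.png

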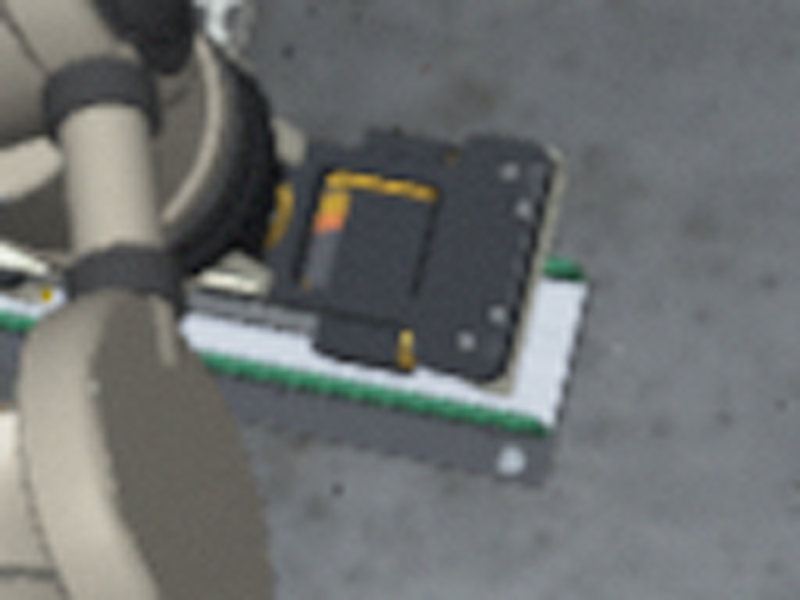

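The scene crop shows the held bush, with its top ring at about (395,165) and right edge at x=455, above the chute. The rail ends are at (445,257) and (548,320). The top crop shows the gripper over the upper end. Next I check the predicted points against these pixels.

```bash
python3 - <<'E'
from h import *
z=np.load("scene2.npz"); im=z["im"]; o=robot.observe(); Rc=Ro.from_euler("xyz",o["tool_rot"]).as_matrix(); T=o["tool_pos"]
a=np.linspace(0,2*np.pi,180); circ=np.c_[.025*np.cos(a),.025*np.sin(a),0*a]
h=cv2.cvtColor(im,cv2.COLOR_BGR2HSV).astype(int)
m=((h[...,0]<=24)&(h[...,1]>110)&(h[...,2]>60)); m[:, :238]=0; m[:160]=0;m[196:]=0;m[:,262:]=0
N,L,st,ce=cv2.connectedComponentsWithStats(m.astype(np.uint8)); i=1+st[1:,4].argmax(); m=L==i; print(st[i])
mo=lambda zt: T+(circ+[0,0,zt])@Rc.T
for off in(-.004,0,.004):
    P=np.r_[mo(.0117),mo(.0117-.036)]+Rc[:,0]*off; q=proj("scene",P)
    hull=cv2.convexHull(q.astype(np.float32)).reshape(-1,2)
    # right edge column per row
    pic=np.zeros((384*8,512*8),np.uint8); cv2.fillPoly(pic,[np.int32((hull+.5)*8)],1)
    row=[]
    for v in range(175,189,2):
        c=np.where(m[v])[0]; row.append(round(c.max()+1-pic[v*8+4].nonzero()[0].max()/8,1) if len(c) else None)
    print(off,row)
up=load-.05*d
for k in("scene","top"):
    print(k,"rail outer top ends (x=+33,-33)",proj(k,[up+.022*n+s*xc for s in(.033,.027,-.027,-.033)]).round(1).tolist())
    im=np.load(k+"2.npz")["im"]
print(xc, Rc[:,0])
# ray/plane fit of rail ends seen in the scene crop
for uv in([271.7,201.2],[255.2,191.1]):
    oo,r=ray("scene",[uv]); t=((up+.022*n-oo)@n)/(r[0]@n); P=oo+t*r[0]-up; print("seen rail end across",P@xc,"along",P@d)
E
```

```text
[238 168  18  25 300]
-0.004 [np.float64(-0.9), np.float64(-1.2), np.float64(-1.6), np.float64(-2.0), np.float64(-2.4), np.float64(-2.8), np.float64(-2.4)]
0 [np.float64(0.2), np.float64(-0.1), np.float64(-0.5), np.float64(-0.9), np.float64(-1.2), np.float64(-1.5), np.float64(-0.9)]
0.004 [np.float64(1.4), np.float64(1.0), np.float64(0.6), np.float64(0.2), np.float64(-0.2), np.float64(-0.1), np.float64(0.8)]
scene rail outer top ends (x=+33,-33) [[254.1, 188.7], [255.7, 189.7], [271.0, 199.0], [272.8, 200.0]]
top rail outer top ends (x=+33,-33) [[221.4, 198.2], [220.8, 200.7], [215.5, 223.2], [214.9, 225.7]]
[ 0.974  -0.2264  0.    ] [ 0.97479224 -0.22309721 -0.00277848]
seen rail end across -0.033399824520908665 along 0.004497012303660146
seen rail end across 0.02460512670987809 along 0.004450226801034959
```

```bash
python3 - <<'E'
from h import *
up=load-.05*d
for k in("scene","top"):
    im=np.load(k+"0.npz")["im"]; b=cv2.resize(im,None,fx=4,fy=4,interpolation=cv2.INTER_CUBIC); h=cv2.cvtColor(b,cv2.COLOR_BGR2HSV).astype(int)
    g=(h[...,0]>50)&(h[...,0]<85)&(h[...,1]>80)
    v,uu=g.nonzero(); uv=np.c_[(uu+.5)/4-.5,(v+.5)/4-.5]
    oo,r=ray(k,uv); t=((up+.022*n-oo)@n)/(r@n); P=oo+t[:,None]*r-up; x,s=P@xc,P@d
    ok=(abs(x)<.07)&(s>-.03)&(s<.33); x,s=x[ok],s[ok]
    for a in np.arange(.02,.15,.02):
        w=(s>=a)&(s<a+.02); lo=x[w&(x<0)]; hi=x[w&(x>0)]
        print(k,round(a,2),"near inner",np.percentile(lo,98).round(4),"near lo",lo.min().round(4),"far outer",np.percentile(hi,98).round(4),"far in",np.percentile(hi,2).round(4))
    for nm,w in(("near",(x<-.02)&(x>-.04)),("far",(x>.02)&(x<.04))): print(k,nm,"s range",np.percentile(s[w],[0.3,99.7]).round(4))
E
```

```text
scene 0.02 near inner -0.0318 near lo -0.0467 far outer 0.0307 far in 0.0153
scene 0.04 near inner -0.0319 near lo -0.0567 far outer 0.0307 far in 0.0151
scene 0.06 near inner -0.0322 near lo -0.0698 far outer 0.0308 far in 0.0151
scene 0.08 near inner -0.0319 near lo -0.07 far outer 0.031 far in 0.0149
scene 0.1 near inner -0.0316 near lo -0.05 far outer 0.0311 far in 0.0151
scene 0.12 near inner -0.0315 near lo -0.0482 far outer 0.0313 far in 0.0151
scene 0.14 near inner -0.0318 near lo -0.0483 far outer 0.0312 far in 0.0148
scene near s range [0.0052 0.3229]
scene far s range [0.0057 0.3209]
top 0.02 near inner -0.0283 near lo -0.0342 far outer 0.0325 far in 0.0259
top 0.04 near inner -0.0283 near lo -0.0342 far outer 0.0325 far in 0.0259
top 0.06 near inner -0.0282 near lo -0.0341 far outer 0.0325 far in 0.026
top 0.08 near inner -0.0284 near lo -0.0342 far outer 0.0328 far in 0.0258
top 0.1 near inner -0.0282 near lo -0.0341 far outer 0.0328 far in 0.026
top 0.12 near inner -0.0284 near lo -0.0339 far outer 0.0329 far in 0.0259
top 0.14 near inner -0.0283 near lo -0.034 far outer 0.0327 far in 0.0259
top near s range [-0.0025  0.3204]
top far s range [-0.0021  0.3204]
```

Request:
send_rows(plan=[[[0,-0.1,0.4],[0,0,0]],[[0,-0.07,0.5],[0,0,0]],[[0,0,0.5],[0,0,0]],[[0,0,0.5],[0,0,0]],[[0,0,0.5],[0,0,0]],[[0,0,0.2],[0,0,0]],[[0,0,0.1],[0,0,0]],[[0,0,0.1],[0,0,0]],[[0,0,0.1],[0,0,0]],[[0,0,0],[0,0,0]]])

```text
time: 10.25
tool_pos: [0.5311, 0.13, 0.1244]
tool_rot: [2.933, -0.0, -0.228]
contact_force: [-0.3, -0.0, -2.9]
opening: 0.0491
grip_force: 25.0
```

```bash
python3 - <<'E'
from h import *
go(load+n*.0117,Rplace)
k="scene"; im,dd=read_camera(k)
x,y=214,165
cv2.imwrite(f"pics/{k}3.png",cv2.resize(im[y:y+60,x:x+80],(800,600),interpolation=2))
E
```

```text
turn(fs,cur frame) [-0. -0.  0.] shift(fs,target frame) [-0.01 -0.06  0.94]
t 10.25 [0.5311 0.13   0.1244] [ 2.933 -0.    -0.228] F [-0.3 -0.  -2.9] open 0.0491 grip 25.0
```

View pics/scene3.png

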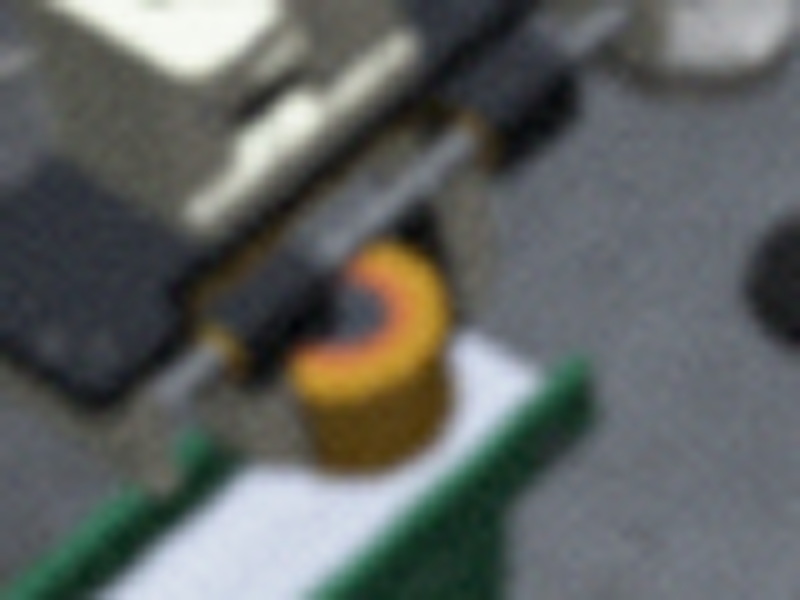

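The bush (centre about (365,320)) hangs roughly central between the rails and just above them. I shift 1.2 mm across and keep lowering.

Request:
send_rows(plan=[[[-0.05,0,0],[0,0,0]],[[0,0,0],[0,0,0]],[[0,0,0.06],[0,0,0]],[[0,0,0.06],[0,0,0]],[[0,0,0.06],[0,0,0]],[[0,0,0.06],[0,0,0]],[[0,0,0.06],[0,0,0]],[[0,0,0],[0,0,0]],[[0,0,0],[0,0,0]],[[0,0,0],[0,0,0]]])

```text
time: 11.55
tool_pos: [0.5296, 0.1287, 0.1171]
tool_rot: [2.933, -0.0, -0.228]
contact_force: [0.5, -1.2, -4.0]
opening: 0.0494
grip_force: 25.0
```

Request:
send_rows(plan=[[[0,0,0.1],[0,0,0]],[[0,0,0.1],[0,0,0]],[[0,0,0.1],[0,0,0]],[[0,0,0.1],[0,0,0]],[[0,0,0.05],[0,0,0]],[[0,0,0.05],[0,0,0]],[[0,0,0.03],[0,0,0]],[[0,0,0],[0,0,0]],[[0,0,0],[0,0,0]],[[0,0,0],[0,0,0]]])

```text
time: 12.8
tool_pos: [0.529, 0.1261, 0.1042]
tool_rot: [2.933, -0.0, -0.228]
contact_force: [0.3, -0.3, -2.6]
opening: 0.0491
grip_force: 25.0
```

```bash
python3 - <<'E'
from h import *
go(load+n*.0117,Rplace)
E
```

```text
turn(fs,cur frame) [-0. -0.  0.] shift(fs,target frame) [ 0.04 -0.06  0.12]
t 12.8 [0.529  0.1261 0.1042] [ 2.933 -0.    -0.228] F [ 0.3 -0.3 -2.6] open 0.0491 grip 25.0
```

Request:
send_rows(plan=[[[0,0,0.03],[0,0,0]],[[0,0,0.03],[0,0,0]],[[0,0,0.02],[0,0,0]],[[0,0,0.02],[0,0,0]],[[0,0,0.02],[0,0,0]],[[0,0,0],[0,0,0]],[[0,0,0],[0,0,0]],[[0,0,0],[0,0,0]],[[0,0,0],[0,0,0]],[[0,0,0],[0,0,0]]])

```text
time: 14.05
tool_pos: [0.5289, 0.1255, 0.1014]
tool_rot: [2.933, -0.0, -0.228]
contact_force: [-1.5, 0.8, 3.3]
opening: 0.0494
grip_force: 25.0
```

Request:
send_rows(plan=[[[0,0,0],[0,0,0]],[[0,0,0],[0,0,0]],[[0,0,0],[0,0,0]],[[0,0,0],[0,0,0]],[[0,0,0],[0,0,0]],[[0,0,-0.2],[0,0,0]],[[0,0,-0.6],[0,0,0]],[[0,0,-0.8],[0,0,0]],[[0,0,-0.8],[0,0,0]],[[0,0,0],[0,0,0]]], gripper=1)

```text
time: 15.3
tool_pos: [0.5328, 0.1382, 0.1621]
tool_rot: [2.935, -0.004, -0.227]
contact_force: [0.0, -0.0, -1.0]
opening: 0.0916
grip_force: 0.0
```

```bash
python3 - <<'E'
from h import *
go(load+n*.073-.045*d,Rpush)
k="scene"; im,dd=read_camera(k); np.savez("scene4.npz",im=im,d=dd)
x,y=174,165
cv2.imwrite(f"pics/{k}4.png",cv2.resize(im[y:y+90,x:x+120],(800,600),interpolation=2))
E
```

```text
turn(fs,cur frame) [ 0.001 -0.004 -1.   ] shift(fs,target frame) [-1.76  0.    0.04]
t 15.3 [0.5328 0.1382 0.1621] [ 2.935 -0.004 -0.227] F [ 0. -0. -1.] open 0.0916 grip 0.0
```

View pics/scene4.png

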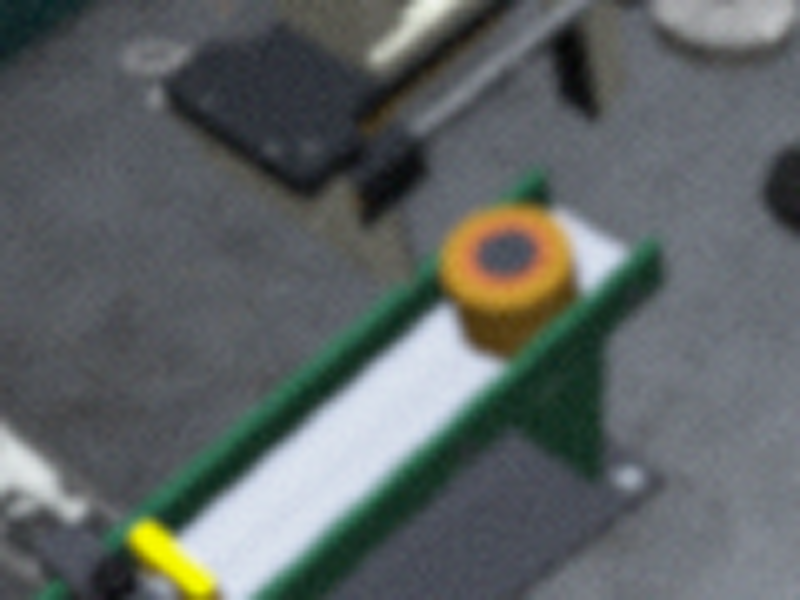

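The bush (top ring at about (508,258)) stands upright between the rails near the upper end, and the yellow pad is at (170,555). Now I close the fingers, turn 90° and move uphill of the bush.

Request:
send_rows(plan=[[[0,0,-0.2],[0,0,-0.1]],[[0,0,0],[0,0,-0.1]],[[0,0,0],[0,0,-0.1]],[[0,0,0],[0,0,-0.1]],[[0,0,0],[0,0,-0.1]],[[0,0,0],[0,0,-0.1]],[[0,0,0],[0,0,-0.1]],[[0,0,0],[0,0,-0.1]],[[0,0,0],[0,0,-0.1]],[[0,0,0],[0,0,-0.1]]], gripper=-1)

```text
time: 16.6
tool_pos: [0.5313, 0.1383, 0.1639]
tool_rot: [-3.139, 0.21, 1.349]
contact_force: [-0.6, -0.1, 0.4]
opening: 0.0006
grip_force: 0.0
```

Request:
send_rows(plan=[[[-0.6,0,0],[0,0,0]],[[-0.6,0,0],[0,0,0]],[[-0.56,0,0],[0,0,0]],[[0,0,0],[0,0,0]],[[0,0,0.5],[0,0,0]],[[0,0,0.6],[0,0,0]],[[0,0,0.6],[0,0,0]],[[0,0,0.4],[0,0,0]],[[0,0,0.3],[0,0,0]],[[0,0,0],[0,0,0]]])

```text
time: 17.85
tool_pos: [0.5191, 0.0844, 0.1147]
tool_rot: [-3.141, 0.209, 1.343]
contact_force: [0.2, -0.8, 0.5]
opening: 0.0004
grip_force: 0.0
```

```bash
python3 - <<'E'
from h import *
go(load+n*.011-.035*d-.001*xc,Rpush)
k="scene"; im,dd=read_camera(k)
x,y=174,165
cv2.imwrite(f"pics/{k}5.png",cv2.resize(im[y:y+90,x:x+120],(800,600),interpolation=2))
E
```

```text
turn(fs,cur frame) [-0. -0.  0.] shift(fs,target frame) [0.42 0.01 0.2 ]
t 17.85 [0.5191 0.0844 0.1147] [-3.141  0.209  1.343] F [ 0.2 -0.8  0.5] open 0.0004 grip 0.0
```

View pics/scene5.png

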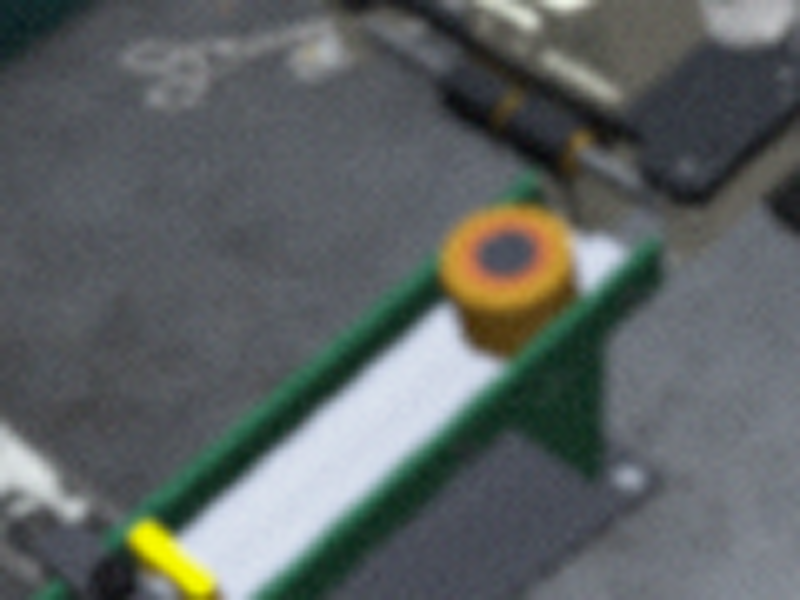

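The closed fingers are behind the bush at the upper end (about (600,190)), and the bush has not moved. I lower a little and slide it down, stopping well short of the pad.

Request:
send_rows(plan=[[[0,0,0.1],[0,0,0]],[[0,0,0.1],[0,0,0]],[[0.1,0,0],[0,0,0]],[[0.2,0,0],[0,0,0]],[[0.2,0,0],[0,0,0]],[[0.3,0,0],[0,0,0]],[[0.3,0,0],[0,0,0]],[[0.3,0,0],[0,0,0]],[[0.3,0,0],[0,0,0]],[[0.3,0,0],[0,0,0]]])

```text
time: 19.15
tool_pos: [0.5302, 0.1317, 0.0998]
tool_rot: [3.142, 0.209, 1.343]
contact_force: [0.0, -1.5, 0.4]
opening: 0.0003
grip_force: 0.2
```

Request:
send_rows(plan=[[[0.3,0,0],[0,0,0]],[[0.3,0,0],[0,0,0]],[[0.3,0,0],[0,0,0]],[[0.3,0,0],[0,0,0]],[[0.3,0,0],[0,0,0]],[[0.3,0,0],[0,0,0]],[[0.3,0,0],[0,0,0]],[[0.2,0,0],[0,0,0]],[[0.1,0,0],[0,0,0]],[[0,0,0],[0,0,0]]])

```text
time: 20.4
tool_pos: [0.5434, 0.1885, 0.0874]
tool_rot: [3.142, 0.209, 1.343]
contact_force: [0.1, 1.2, -0.0]
opening: 0.0007
grip_force: 0.0
```

```bash
python3 - <<'E'
from h import *
go(load+n*.011+.0965*d-.001*xc,Rpush); print("along force",robot.observe()["contact_force"]@d)
k="scene"; im,dd=read_camera(k)
x,y=154,195
cv2.imwrite(f"pics/{k}6.png",cv2.resize(im[y:y+90,x:x+120],(800,600),interpolation=2))
E
```

```text
turn(fs,cur frame) [ 0. -0.  0.] shift(fs,target frame) [1.27 0.   0.02]
t 20.4 [0.5434 0.1885 0.0874] [3.142 0.209 1.343] F [ 0.1  1.2 -0. ] open 0.0007 grip 0.0
along force 1.2239049937768838
```

View pics/scene6.png

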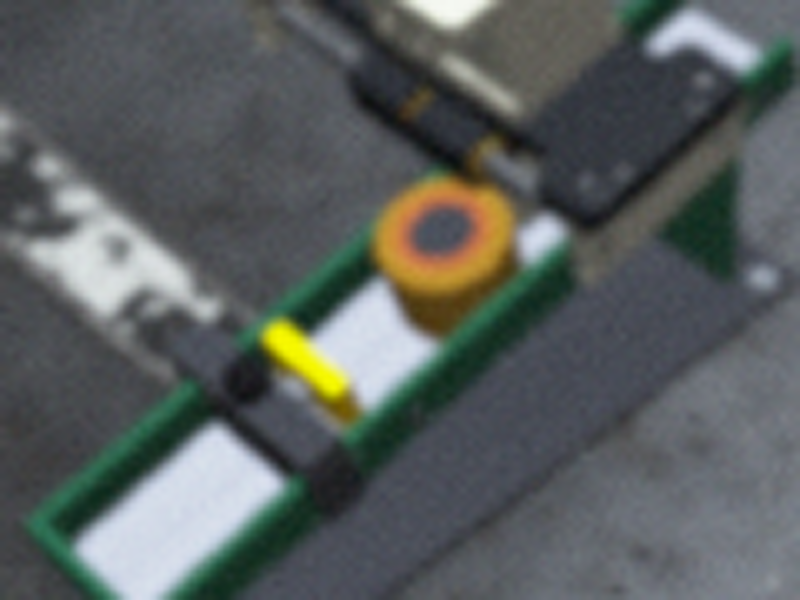

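The bush (top at about (445,230)) stands flat with the fingers behind it. The gap to the yellow pad (face at about (320,355)) looks like 30 mm. I advance most of that gap, then creep.

Request:
send_rows(plan=[[[0.15,0,0],[0,0,0]],[[0.15,0,0],[0,0,0]],[[0.15,0,0],[0,0,0]],[[0.15,0,0],[0,0,0]],[[0.15,0,0],[0,0,0]],[[0.1,0,0],[0,0,0]],[[0.06,0,0],[0,0,0]],[[0.04,0,0],[0,0,0]],[[0.03,0,0],[0,0,0]],[[0,0,0],[0,0,0]]])

```text
time: 21.7
tool_pos: [0.5488, 0.2117, 0.0824]
tool_rot: [3.142, 0.209, 1.343]
contact_force: [-0.2, -0.1, 0.6]
opening: 0.0005
grip_force: 0.0
```

```bash
python3 - <<'E'
from h import *
go(load+n*.011+.0965*d-.001*xc,Rpush); print("along force",robot.observe()["contact_force"]@d)
im,dd=read_camera("scene"); np.savez("s7.npz",im=im)
# gap: yellow pad near top edge vs bush front edge, cast on planes, measured along the chute
h=cv2.cvtColor(im,cv2.COLOR_BGR2HSV).astype(int); H,S,V=h[...,0],h[...,1],h[...,2]
def al(mask,hh):
    v,u_=mask.nonzero(); o,r=ray("scene",np.c_[u_,v]); t=((load+hh*n-o)@n)/(r@n); P=o+t[:,None]*r-load
    a,x=P@d,P@xc; k=(abs(x)<.03)&(a>0)&(a<.25); return a[k],x[k]
a,x=al((H>24)&(H<34)&(S>170)&(V>150),.031); k=abs(x)<.012; print("pad top along",np.percentile(a[k],[2,50,98]).round(4))
a,x=al((H>=8)&(H<=22)&(S>130)&(V>120),.036); k=abs(x)<.006; print("bush top along",np.percentile(a[k],[2,50,98]).round(4))
E
```

```text
turn(fs,cur frame) [ 0. -0.  0.] shift(fs,target frame) [0.29 0.   0.02]
t 21.7 [0.5488 0.2117 0.0824] [3.142 0.209 1.343] F [-0.2 -0.1  0.6] open 0.0005 grip 0.0
along force -0.22119582983304414
pad top along [0.1613 0.1676 0.1721]
bush top along [0.1021 0.1386 0.1499]
```

Request:
send_rows(plan=[[[0.04,0,0],[0,0,0]],[[0.04,0,0],[0,0,0]],[[0.04,0,0],[0,0,0]],[[0.04,0,0],[0,0,0]],[[0.04,0,0],[0,0,0]],[[0.03,0,0],[0,0,0]],[[0.03,0,0],[0,0,0]],[[0.02,0,0],[0,0,0]],[[0,0,0],[0,0,0]],[[0,0,0],[0,0,0]]])

```text
time: 23.0
tool_pos: [0.5504, 0.2184, 0.081]
tool_rot: [3.142, 0.209, 1.343]
contact_force: [-0.0, 0.2, -0.4]
opening: 0.0005
grip_force: 0.0
```

Request:
send_rows(plan=[[[0.02,0,0],[0,0,0]],[[0.02,0,0],[0,0,0]],[[0.02,0,0],[0,0,0]],[[0.02,0,0],[0,0,0]],[[0,0,0],[0,0,0]],[[0,0,0],[0,0,0]],[[0,0,0],[0,0,0]],[[0,0,0],[0,0,0]],[[0,0,0],[0,0,0]],[[0,0,0],[0,0,0]]])

```text
time: 24.25
tool_pos: [0.5508, 0.2203, 0.0805]
tool_rot: [3.142, 0.209, 1.343]
contact_force: [0.4, -0.4, 0.2]
opening: 0.0004
grip_force: 0.0
```

Request:
send_rows(plan=[[[0.02,0,0],[0,0,0]],[[0.02,0,0],[0,0,0]],[[0.02,0,0],[0,0,0]],[[0.02,0,0],[0,0,0]],[[0,0,0],[0,0,0]],[[0,0,0],[0,0,0]],[[0,0,0],[0,0,0]],[[0,0,0],[0,0,0]],[[0,0,0],[0,0,0]],[[0,0,0],[0,0,0]]])

```text
time: 25.5
tool_pos: [0.5512, 0.2222, 0.0801]
tool_rot: [3.142, 0.209, 1.343]
contact_force: [-0.2, 1.0, -0.0]
opening: 0.0004
grip_force: 0.0
```

Request:
send_rows(plan=[[[0.02,0,0],[0,0,0]],[[0.02,0,0],[0,0,0]],[[0.02,0,0],[0,0,0]],[[0.02,0,0],[0,0,0]],[[0,0,0],[0,0,0]],[[0,0,0],[0,0,0]],[[0,0,0],[0,0,0]],[[0,0,0],[0,0,0]],[[0,0,0],[0,0,0]],[[0,0,0],[0,0,0]]])

```text
time: 26.75
tool_pos: [0.5516, 0.224, 0.0797]
tool_rot: [-3.142, 0.209, 1.343]
contact_force: [-0.9, -4.9, 2.3]
opening: 0.0001
grip_force: 2.7
```

Request:
send_rows(plan=[[[0.01,0,0],[0,0,0]],[[0.01,0,0],[0,0,0]],[[0.01,0,0],[0,0,0]],[[0.01,0,0],[0,0,0]],[[0.01,0,0],[0,0,0]],[[0,0,0],[0,0,0]],[[0,0,0],[0,0,0]],[[0,0,0],[0,0,0]],[[0,0,0],[0,0,0]],[[0,0,0],[0,0,0]]])

```text
time: 28.0
tool_pos: [0.5518, 0.2246, 0.0796]
tool_rot: [-3.141, 0.21, 1.343]
contact_force: [-1.2, -7.5, 3.1]
opening: 0.0003
grip_force: 3.9
```

Request:
send_rows(plan=[[[0.01,0,0],[0,0,0]],[[0.015,0,0],[0,0,0]],[[0,0,0],[0,0,0]],[[0,0,0],[0,0,0]],[[0,0,0],[0,0,0]],[[0,0,0],[0,0,0]],[[0,0,0],[0,0,0]],[[0,0,0],[0,0,0]],[[0,0,0],[0,0,0]],[[0,0,0],[0,0,0]]])

```text
time: 29.25
tool_pos: [0.5519, 0.2249, 0.0795]
tool_rot: [-3.141, 0.211, 1.343]
contact_force: [-1.9, -7.3, 3.7]
opening: 0.0009
grip_force: 4.4
```

```bash
python3 - <<'E'
from h import *
go(load,Rpush); print("along force",robot.observe()["contact_force"]@d)
E
```

```text
turn(fs,cur frame) [-0.     0.001  0.   ] shift(fs,target frame) [-4.12  0.04  0.46]
t 29.25 [0.5519 0.2249 0.0795] [-3.141  0.211  1.343] F [-1.9 -7.3  3.7] open 0.0009 grip 4.4
along force -8.098643662066412
```

Request:
send_rows(plan=[[[0.015,0,0],[0,0,0]],[[0.015,0,0],[0,0,0]],[[0.015,0,0],[0,0,0]],[[0,0,0],[0,0,0]],[[0,0,0],[0,0,0]],[[0,0,0],[0,0,0]],[[0,0,0],[0,0,0]],[[0,0,0],[0,0,0]],[[0,0,0],[0,0,0]],[[0,0,0],[0,0,0]]])

```text
time: 30.5
tool_pos: [0.552, 0.2255, 0.0794]
tool_rot: [-3.141, 0.212, 1.343]
contact_force: [-2.6, -10.2, 5.4]
opening: 0.0007
grip_force: 5.5
```

```bash
python3 - <<'E'
from h import *
print("along force",robot.observe()["contact_force"]@d)
E
```

```text
along force -11.409825285716542
```

Request:
send_rows(plan=[[[0,0,0],[0,0,0]],[[0,0,0],[0,0,0]],[[0,0,0],[0,0,0]],[[-0.02,0,0],[0,0,0]],[[-0.02,0,0],[0,0,0]],[[-0.02,0,0],[0,0,0]],[[-0.02,0,0],[0,0,0]],[[-0.02,0,0],[0,0,0]],[[-0.02,0,0],[0,0,0]],[[-0.03,0,0],[0,0,0]]])

```text
time: 31.75
tool_pos: [0.5516, 0.2238, 0.0798]
tool_rot: [3.141, 0.208, 1.343]
contact_force: [0.1, -1.2, 0.4]
opening: 0.0008
grip_force: 0.9
```

Request:
send_rows(plan=[[[-0.1,0,0],[0,0,0]],[[-0.2,0,0],[0,0,0]],[[-0.4,0,0],[0,0,0]],[[-0.4,0,0],[0,0,0]],[[-0.4,0,0],[0,0,0]],[[0,0,-0.5],[0,0,0]],[[0,0,-0.8],[0,0,0]],[[0,0,-0.8],[0,0,0]],[[0,0,-0.8],[0,0,0]],[[0,0,0],[0,0,0]]])

```text
time: 33.0
tool_pos: [0.5477, 0.2032, 0.1607]
tool_rot: [3.138, 0.207, 1.343]
contact_force: [-0.7, -0.4, 0.1]
opening: 0.0002
grip_force: 0.0
```

```bash
python3 - <<'E'
from h import *
go(load,Rpush)
im,dd=read_camera("scene")
x,y=154,195
cv2.imwrite("pics/scene8.png",cv2.resize(im[y:y+90,x:x+120],(800,600),interpolation=2))
E
```

```text
turn(fs,cur frame) [ 0.003 -0.002  0.   ] shift(fs,target frame) [-2.58  0.01  3.46]
t 33.0 [0.5477 0.2032 0.1607] [3.138 0.207 1.343] F [-0.7 -0.4  0.1] open 0.0002 grip 0.0
```

View pics/scene8.png

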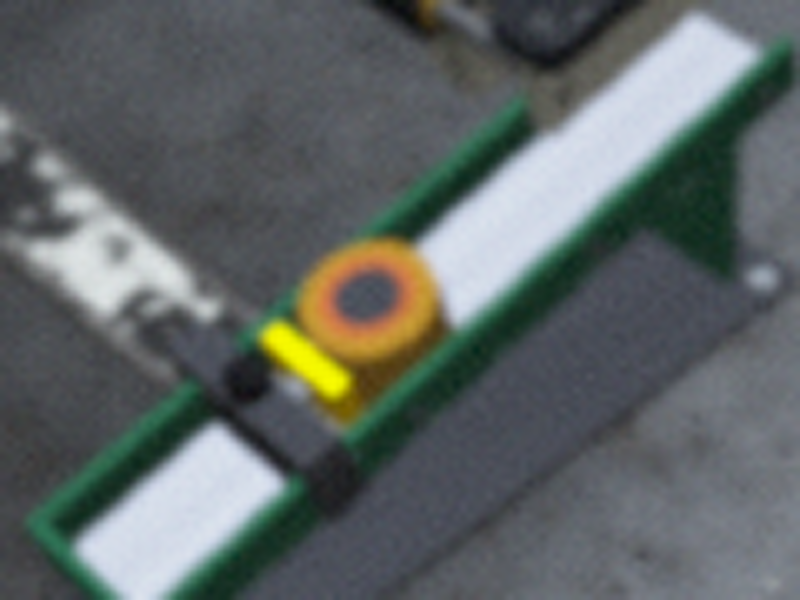

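The bush (top at about (370,298)) stands flat against the yellow pad at (305,360), with the fingers clear of it.

```bash
python3 -c "
from h import *
print(robot.hand_in())"
```

```text
the job is handed in; nothing more can be done
None
```

The job is handed in; no verdict came back. The brass bush was stood in the chute's upper end, slid down to the yellow stop, pressed at up to about 11 N measured at the wrist (including floor friction), and left standing flat against it; I touched none of the other parts.

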